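# Centre-mark the grounding lug

### The job

The copper grounding lug clamped in one of the two spring-punch stands needs its centre mark. Press the automatic punch above that lug straight down until its spring trips with a snap, then let it rise fully and back away. Do not press the other punch, which stands over the bronze pulley, and do not touch the switch test box.

Things in the scene. Friction and masses are not known exactly. Their poses are not given: they have to be found in the camera images.
- lug_punch_top (a point): centre of the flat top of the cap (steel disc 38 mm across, 14 thick) of the punch above the copper lug (flat tongue with round barrel, 36 x 120 mm). 150 mm above the work surface at rest; goes down with the cap. Its grey bracket on a 125 x 100 mm base is at most 112 mm high, so the cap stands free. The stands look alike, may swap sides, and are 190 mm or more apart
- lug_punch (a joint): downward stroke in m of the punch above the copper lug: 0 at rest (fully up), 0.015 at its hard stop. The push needed starts at about 5 N, climbs to about 14 N at 5 mm, then falls away to about 5 N near the bottom: the snap. The trip is complete at 13 mm of stroke. Let go, it springs back to 0 by itself
- pulley_punch (a joint): stroke in m of the other punch, of the same make and height, which stands over a round bronze pulley 90 mm across; 0 at rest. To be left alone
- test_box: switch test box, a grey box 110 x 150 mm and 70 mm high, with a small chrome toggle and a spring-back steel lever on its top, up to 115 mm high in all; origin at the centre of its underside; it is screwed down to one side of the stands. To be left alone
Things that resemble listed ones, but are neither listed nor needed, are in the scene too. What is shaped like the part that bears pulley_punch but purple is not meant.

How it is judged:
On the way:
1. the punch over the lug is pressed down past its trip (more than 12.5 mm of its 15 mm stroke) (value of joint lug_punch above 0.0125 m), for 0.05 s.
At the end, for the whole second after the job is handed in: the punch over the lug, having been tripped, has risen again to within 2 mm of its rest, and the other punch stands at rest too (within 2 mm) (value of joint each of lug_punch, pulley_punch below 0.002 m); the robot touches nothing.
It fails at once if the punch over the pulley is pressed (more than 4 mm) (value of joint pulley_punch above 0.004 m).
It fails at once if the switch test box is touched (more than 2 N) (contact force between test_box and the arm above 2 N or contact force between test_box and the fingers above 2 N).
It also fails if it takes over 32 s, if anything falls off the work surface, if the arm or the gripper's body presses on something with over 40 N, if the wrist force passes 120 N, or if a joint passes its speed limit or range.

### The arm

A 6-joint arm with a two-finger parallel gripper is mounted at the origin on the work surface. World frame = base frame: x ahead of the robot, y to its left, z up, the work surface at z = 0. Lengths are in m, angles in rad, forces in N, time in s.
With the tool pointing down it reaches from about 0.4 to 0.825 m from the base axis. Payload 7 kg.
Tool frame: the origin (TCP) lies between the finger pads; the fingertips stand 25 mm ahead of it and the grasp point (between the pads) lies 6 mm ahead of it; z points along the fingers, x is the direction in which the jaws open and shut, and the axes are right-handed (so a half turn about z gives the same grasp; the last joint's range is limited). The gripper opens to 85 mm and grips with 20 to 120 N. Pads are 22 mm wide; open, the fingers measure 114 mm over their backs; the gripper's body (76 mm by 85 mm) begins 54 mm behind the grasp point. The pads swing forward as they close: fully open they stand 13 mm farther back than shut.
Start: joints at [-0.814, 0.359, 0.012, 0, -1.224, -0.288], TCP at [0.305, -0.602, 0.256] pointing down, gripper open.
Joint ranges: [-3.07, 3.07], [-1.43, 2.12], [-1.02, 1.25], [-3.03, 1.67], [-3.05, -0], [-3.03, 3.03]. Speed limits (rad/s): [2.39, 2.39, 3.01, 3.14, 3.14, 3.14].

### API

Orientations are given as a unit quaternion [x, y, z, w].
In Python, from station import status, eyes, order gives the robot as it stands.
- The arm moves only by the tool servo_tool, never from a script. Its argument "rows" is a list of rows, each an object with "dr": the turn, a rotation vector about the tool's x, y, z in degrees, a list of three; "slide": the shift along the tool's x, y, z in m, a list of three; "claw": the opening, from 0 (shut) to 1 (fully open). A call has 1 to 12 rows; each row is the pose to reach, as a shift and turn from the pose commanded when the call began, along the tool's axes at that moment; what a row does not reach only later rows make up. A row lasts 1/10 s, in which the tool goes at most 50 mm and 8.59 degrees, less where a joint would pass 70% of its speed; a pose out of reach is approached as far as the arm can. A call with a gripper value outside its range is refused whole. The fingers move at their own pace and stop on an object; the grip force is fixed at half the most. Time passes only in rows, so rows that repeat a pose let the fingers close. It gives the time, the measured TCP pose, the force and the opening at its end, in the units of the state.
- status.get_state(): the state, without advancing time (a new reading comes with each control period).
- eyes.capture(name): name is "side" or "top" or "wrist"; returns a dict with "img" (400x640x3 uint8, red, green, blue), "fx", "fy", "cx", "cy" (pixels), "rvec" (rotation vector, rad) and "tvec" (3), from world to camera coordinates, as OpenCV has them. Camera axes: x right, y down, z forward; pixel columns grow to the right and rows downward; lengths in m; the calibration is good to about 2 mm. The wrist camera is an equidistant fisheye: a pixel r from the principal point sees the ray r / f radians off the axis. A picture is of the moment at which its call begins. There is no depth.
- order.job_done(): hands the job in, once; it reports no verdict.
The state is a dict: "t": time; "qpos": joint angles; "dq": joint speeds; "joint_efforts": joint torques, N m; "eef_pos": TCP position; "ee_rot": TCP orientation; "contact_force": force on the tool from outside, world axes, zero at the start; "torque": the same for the moment, N m; "width": opening from 0.0 (shut) to 1.0 (fully open).
Only numpy, scipy, OpenCV 4.12 (cv2) and the standard library are available. Lean on these libraries where they do the work, as an engineer would, in place of code of your own. Each camera call takes 0.05 s, during which the arm holds its last target.

## Working session

There is one attempt and no reset: what is moved stays moved. The work goes in short steps, Python scripts to look and compute and a tool call to move; the robot and the scene stay as the last step left them, time stands still between calls to the robot, and variables do not carry over. Pictures are saved under pics/ and viewed, and the job is handed in when it is done.

Besides the shell and the picture viewer there is one more tool, called after "Call:" as name([rows], argument=value, ...), one row to a line, values as JSON. servo_tool: Moves the arm, as the interface text tells. Its arguments: {"type":"object","properties":{"rows":{"type":"array"}},"required":["rows"]}

```bash
mkdir -p pics; ls; cat > h.py <<'E'
import numpy as np, cv2
from station import status, eyes, order
def snap(name,fn):
    d=eyes.capture(name); np.savez('cap_'+fn+'.npz',**d); cv2.imwrite('pics/'+fn+'.png',d['img'][:,:,::-1]); return d
def load(fn): return dict(np.load('cap_'+fn+'.npz'))
def proj(d,P):
    K=np.array([[d['fx'],0,d['cx']],[0,d['fy'],d['cy']],[0,0,1]],float)
    return cv2.projectPoints(np.array(P,float).reshape(-1,1,3),np.array(d['rvec'],float),np.array(d['tvec'],float),K,None)[0][:,0]
def ray(d,u,v):
    R=cv2.Rodrigues(np.array(d['rvec'],float))[0]; c=-R.T@np.array(d['tvec'],float).ravel()
    r=R.T@np.array([(u-d['cx'])/d['fx'],(v-d['cy'])/d['fy'],1.]); return c,r/np.linalg.norm(r)
def plane(d,u,v,z):
    c,r=ray(d,u,v); return c+r*(z-c[2])/r[2]
E
python3 - <<'E'
from h import *
print(status.get_state())
for n in('top','side'):
    d=snap(n,n+'0'); print({k:d[k] for k in d if k!='img'}); 
E
```

```text
pics
{'t': 0.0, 'qpos': array([-8.13942306e-01,  3.59390669e-01,  1.10955931e-02, -3.84810033e-04,
       -1.22412585e+00, -2.88111731e-01]), 'dq': array([ 0.00043479,  0.00166467,  0.00017318, -0.00128874,  0.00064975,
       -0.0001907 ]), 'joint_efforts': array([-9.23050351e-06, -5.83325386e+01,  2.93431091e+01,  6.93688720e+00,
       -5.79988060e-03, -1.22503739e-04]), 'eef_pos': array([ 0.30474128, -0.60180318,  0.25537096]), 'ee_rot': array([ 5.23618152e-01,  8.51952662e-01,  3.85803531e-04, -7.37371304e-04]), 'contact_force': array([ 0.56094644, -0.50945858, -0.19458903]), 'torque': array([-0.02191566,  0.01586953,  0.01632495]), 'width': 1.0022604051085426}
{'fx': 517.3019456984983, 'fy': 517.3019456984983, 'cx': 321.0520670897816, 'cy': 205.12810277381462, 'rvec': array([ 2.18150603, -2.19223652,  0.10365837]), 'tvec': array([-0.03328777,  0.55479773,  1.58502181])}
{'fx': 482.471019304585, 'fy': 482.471019304585, 'cx': 319.619447834138, 'cy': 204.43200357089515, 'rvec': array([ 0.48167612, -2.63551703,  1.3346262 ]), 'tvec': array([0.52335061, 0.23643964, 1.62920648])}
```

View pics/top0.png

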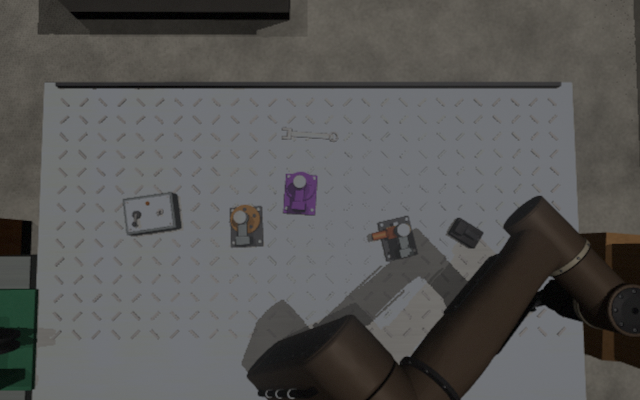

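View pics/side0.png

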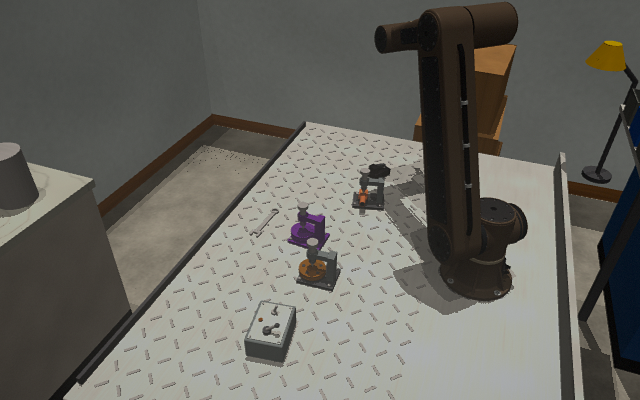

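In the top view there are three stands: one over a round bronze pulley (245,222), a purple one (300,193), and one holding an orange-copper tongue with a barrel (395,236). The third fits the lug description. The test box is at (151,214). I'll confirm with an enlarged crop.

```bash
python3 - <<'E'
from h import *
a=load('top0');b=load('side0')
A=cv2.resize(a['img'][205:275,355:435],None,fx=5,fy=5,interpolation=cv2.INTER_CUBIC)
B=cv2.resize(b['img'][155:225,335:415],None,fx=5,fy=5,interpolation=cv2.INTER_CUBIC)
im=np.hstack([A,B]); im=np.clip(im*1.6,0,255).astype(np.uint8)
cv2.imwrite('pics/crop1.png',im[:,:,::-1])
E
```

```text
(no output)
```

View pics/crop1.png

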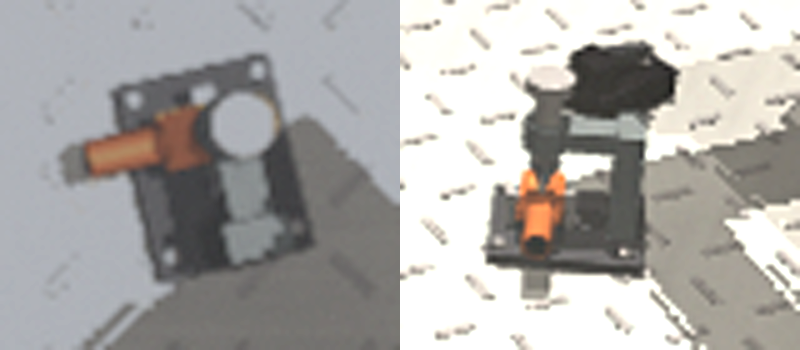

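The crop confirms it: copper tongue and barrel under a grey punch. The cap top is at about (403,229.6) in the top view and (365,171) in the side view. Next I'll measure the cap centre.

```bash
python3 - <<'E'
from h import *
a=load('top0');b=load('side0')
def blob(d,x0,x1,y0,y1,thr):
    g=cv2.cvtColor(d['img'],cv2.COLOR_RGB2GRAY)[y0:y1,x0:x1]
    print(g[::1,::1].tolist() if 0 else g.max())
g=a['img'][219:241,393:414].mean(2).astype(int); print(g)
p=plane(a,403,229.6,.15); q=plane(b,365,170.8,.15); print(p,q)
for n,(u,v) in dict(pul=(239,217),purple=(300,182)).items(): print(n,plane(a,u,v,.15))
print('box',plane(a,151,214,.07), 'blk',plane(a,465,233,.03))
s=status.get_state()
from scipy.spatial.transform import Rotation as Ro
print(Ro.from_quat(s['ee_rot']).as_matrix().round(4))
E
```

```text
[[ 66  59  62  62  61  60  61  61  63  61  61  68  95 111 100  77  92 112
  112 111 112]
 [ 61  63  62  62  61  60  61  61  62  61  62  65  81  96  87  67  84 108
  112 112 112]
 [ 62  64  70  76  71  60  60  61  62  60  60  62  56  54  61  63  73  99
  112 112 112]
 [ 75  88  94 101  91  67  61  61  61  61  60  61  60  61  62  60  68  93
  111 111 112]
 [ 88 112 112 112 102  74  57  62  77  85  84  83  76  65  64  64  64  92
  111 112 112]
 [ 84 112 112 107  90  66  67  86 102 112 112 112 103  90  80  68  62  85
  107 112 112]
 [ 77 102 101  84  57  63  96 112 112 112 111 112 112 112 103  85  72  74
   98 112 111]
 [ 61  67  66  49  61  89 109 112 112 112 112 112 112 112 112 106  86  71
   95 112 112]
 [ 61  54  48  51  80 107 112 112 112 111 112 112 111 111 112 111  98  72
   92 112 112]
 [ 58  47  47  51  85 112 112 112 112 112 111 112 112 112 112 112 100  74
   85 107 107]
 [ 51  42  46  49  87 113 112 112 112 112 112 112 112 112 112 112 103  84
   77  91  90]
 [ 48  44  48  48  85 112 111 111 112 112 112 112 112 112 112 112 102  78
   66  70  73]
 [ 46  44  45  45  85 111 112 11
[... 505 characters left out ...]
57  53  48  48  43  53  67  71  74  73  80  82  85  83  65  42  41  41
   40  41  50]
 [ 48  44  41  43  46  59  82  88  85  82  85  89  89  89  72  41  42  41
   42  42  46]
 [ 42  42  42  44  46  50  73  89  89  87  88  88  89  89  74  42  43  41
   41  41  43]
 [ 42  42  41  41  45  46  69  90  86  87  88  89  89  89  77  52  42  42
   42  41  40]]
[ 0.47319021 -0.26788203  0.15      ] [ 0.46985981 -0.26104435  0.15      ]
pul [0.5114101  0.19979569 0.15      ]
purple [0.61117472 0.02585756 0.15      ]
box [0.52632917 0.47469009 0.07      ] blk [ 0.46563859 -0.4805526   0.03      ]
[[-4.517e-01  8.922e-01 -8.000e-04]
 [ 8.922e-01  4.517e-01  1.300e-03]
 [ 1.500e-03 -1.000e-04 -1.000e+00]]
```

Call:
servo_tool([
  {"dr": [0,0,0],"slide": [0.02,0.027,0],"claw": 0},
  {"dr": [0,0,0],"slide": [0.045,0.06,0],"claw": 0},
  {"dr": [0,0,0],"slide": [0.07,0.094,0],"claw": 0},
  {"dr": [0,0,0],"slide": [0.095,0.128,0],"claw": 0},
  {"dr": [0,0,0],"slide": [0.12,0.162,0],"claw": 0},
  {"dr": [0,0,0],"slide": [0.14,0.189,0],"claw": 0},
  {"dr": [0,0,0],"slide": [0.155,0.209,0],"claw": 0},
  {"dr": [0,0,0],"slide": [0.165,0.223,0],"claw": 0},
  {"dr": [0,0,0],"slide": [0.17,0.23,0],"claw": 0},
  {"dr": [0,0,0],"slide": [0.17,0.23,0],"claw": 0},
  {"dr": [0,0,0],"slide": [0.17,0.23,0],"claw": 0},
])

```text
t: 1.2
eef_pos: [0.4331, -0.3469, 0.2561]
ee_rot: [0.523, 0.852, -0.0, -0.0]
contact_force: [-0.9, 0.5, 1.2]
width: -0.0
```

```bash
python3 - <<'E'
from h import *
d=snap('wrist','w1'); print({k:d[k] for k in d if k!='img'})
s=status.get_state(); print(s['t'],s['eef_pos'],s['width'],s['contact_force'])
snap('top','top1'); snap('side','side1')
E
```

```text
{'fx': 309.70691628693146, 'fy': 309.70691628693146, 'cx': 318.51448659035776, 'cy': 200.45563272670788, 'rvec': array([-1.54114636, -2.50577744, -0.41326386]), 'tvec': array([ 0.50572744, -0.25962684,  0.30827205])}
1.25 [ 0.43299279 -0.34713769  0.25613326] 0.0029293037307090816 [-0.83856486 -0.15763601  0.8215905 ]
```

View pics/w1.png

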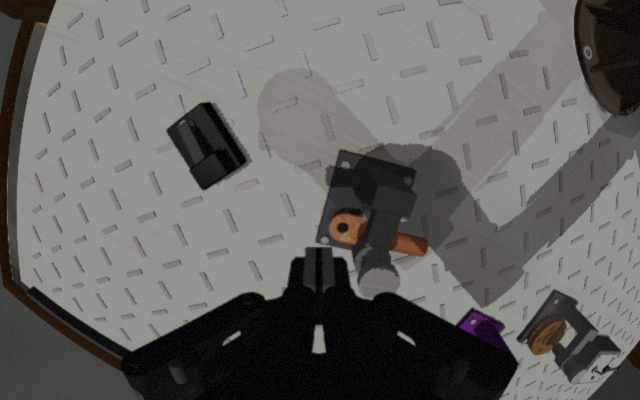

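View pics/side1.png

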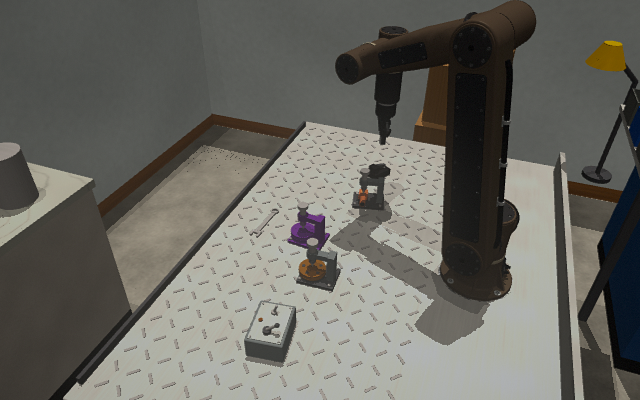

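The wrist view shows the copper lug's stand with its cap centre near (378,280), partly beside the shut fingers at (318,250). I'll cast the fisheye ray onto z = 0.15.

```bash
python3 - <<'E'
from h import *
d=load('w1')
def wr(d,u,v,z):
    R=cv2.Rodrigues(d['rvec'])[0]; c=-R.T@d['tvec']
    p=np.array([(u-d['cx']),(v-d['cy'])])/d['fx']; th=np.hypot(*p)
    r=R.T@np.r_[p/th*np.sin(th),np.cos(th)]; return c+r*(z-c[2])/r[2]
print(wr(d,378,280,.15), 'fingertip', wr(d,318,250,.231))
B=cv2.resize(d['img'][240:320,330:430],None,fx=7,fy=7,interpolation=cv2.INTER_CUBIC)
cv2.imwrite('pics/crop2.png',np.clip(B[:,:,::-1]*1.6,0,255))
E
```

```text
[ 0.46951912 -0.2709993   0.15      ] fingertip [ 0.42753203 -0.35082623  0.231     ][ WARN:0@2.975] global loadsave.cpp:1063 imwrite_ Unsupported depth image for selected encoder is fallbacked to CV_8U.
```

View pics/crop2.png

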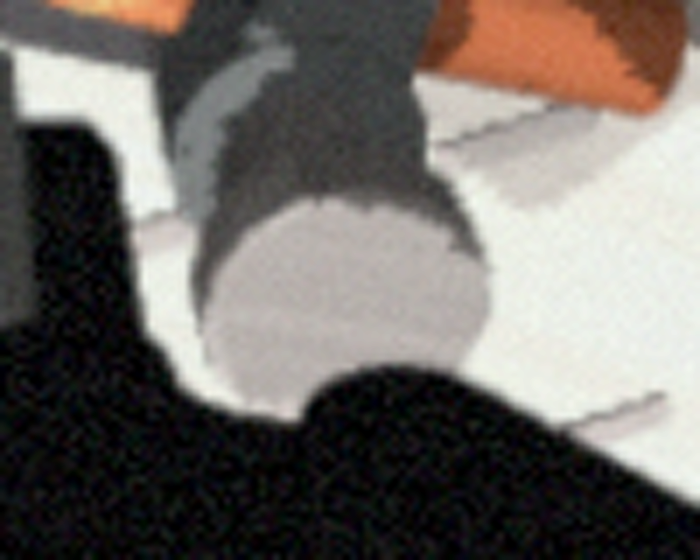

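```bash
python3 - <<'E'
from h import *
d=load('w1')
R=cv2.Rodrigues(d['rvec'])[0]; c=-R.T@d['tvec']
p=np.array([(379.4-d['cx']),(283.7-d['cy'])])/d['fx']; th=np.hypot(*p)
r=R.T@np.r_[p/th*np.sin(th),np.cos(th)]; print(c+r*(.15-c[2])/r[2])
E
```

```text
[ 0.47236414 -0.26772526  0.15      ]
```

Call:
servo_tool([
  {"dr": [0,0,0],"slide": [0.01,0.014,0],"claw": 0},
  {"dr": [0,0,0],"slide": [0.025,0.034,0],"claw": 0},
  {"dr": [0,0,0],"slide": [0.04,0.054,0],"claw": 0},
  {"dr": [0,0,0],"slide": [0.049,0.066,0],"claw": 0},
  {"dr": [0,0,0],"slide": [0.053,0.071,0],"claw": 0},
  {"dr": [0,0,0],"slide": [0.053,0.071,0.015],"claw": 0},
  {"dr": [0,0,0],"slide": [0.053,0.071,0.03],"claw": 0},
  {"dr": [0,0,0],"slide": [0.053,0.071,0.045],"claw": 0},
  {"dr": [0,0,0],"slide": [0.053,0.071,0.058],"claw": 0},
  {"dr": [0,0,0],"slide": [0.053,0.071,0.065],"claw": 0},
  {"dr": [0,0,0],"slide": [0.053,0.071,0.065],"claw": 0},
  {"dr": [0,0,0],"slide": [0.053,0.071,0.065],"claw": 0},
])

```text
t: 2.55
eef_pos: [0.4729, -0.2675, 0.1917]
ee_rot: [0.524, 0.852, -0.0, 0.0]
contact_force: [-0.4, 0.4, -0.2]
width: -0.002
```

```bash
python3 - <<'E'
from h import *
d=snap('wrist','w2'); a=snap('side','side2')
s=status.get_state(); print(s['t'],s['eef_pos'],s['width'],s['contact_force'])
A=cv2.resize(a['img'][120:220,320:420],None,fx=4,fy=4,interpolation=cv2.INTER_CUBIC)
B=cv2.resize(d['img'][200:320,240:360],(400,400),interpolation=cv2.INTER_CUBIC)
cv2.imwrite('pics/crop3.png',np.clip(np.hstack([A,B])[:,:,::-1]*1.6,0,255).astype(np.uint8))
E
```

```text
2.65 [ 0.47314003 -0.26743364  0.19203009] 0.0033063007078663275 [ 0.1108158   0.36464368 -0.16781541]
```

View pics/crop3.png

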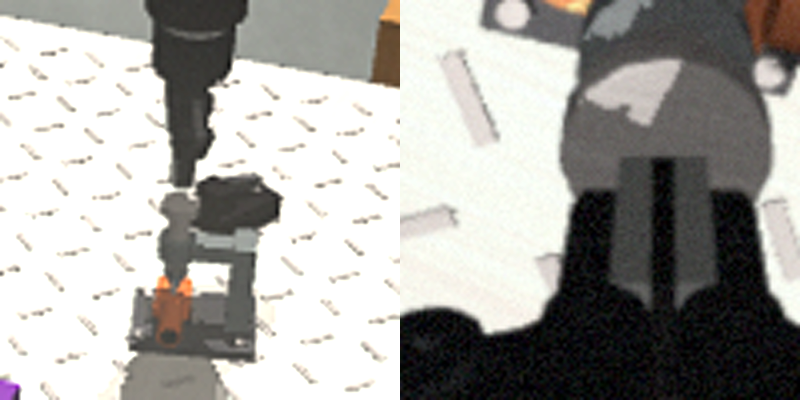

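The shut fingertips sit over the centre of the lug punch's cap in both views, about 17 mm above it. I'll lower to light contact.

Call:
servo_tool([
  {"dr": [0,0,0],"slide": [0,0,0.006],"claw": 0},
  {"dr": [0,0,0],"slide": [0,0,0.012],"claw": 0},
  {"dr": [0,0,0],"slide": [0,0,0.016],"claw": 0},
  {"dr": [0,0,0],"slide": [0,0,0.019],"claw": 0},
  {"dr": [0,0,0],"slide": [0,0,0.02],"claw": 0},
  {"dr": [0,0,0],"slide": [0,0,0.02],"claw": 0},
  {"dr": [0,0,0],"slide": [0,0,0.02],"claw": 0},
])

```text
t: 3.35
eef_pos: [0.4726, -0.2672, 0.1722]
ee_rot: [0.523, 0.852, -0.0, 0.0]
contact_force: [-3.5, 4.0, 11.5]
width: 0.006
```

Call:
servo_tool([
  {"dr": [0,0,0],"slide": [0,0,0.002],"claw": 0},
  {"dr": [0,0,0],"slide": [0,0,0.004],"claw": 0},
  {"dr": [0,0,0],"slide": [0,0,0.006],"claw": 0},
  {"dr": [0,0,0],"slide": [0,0,0.008],"claw": 0},
  {"dr": [0,0,0],"slide": [0,0,0.01],"claw": 0},
  {"dr": [0,0,0],"slide": [0,0,0.011],"claw": 0},
  {"dr": [0,0,0],"slide": [0,0,0.011],"claw": 0},
  {"dr": [0,0,0],"slide": [0,0,0.011],"claw": 0},
])

```text
t: 4.15
eef_pos: [0.4727, -0.2671, 0.1604]
ee_rot: [0.523, 0.852, 0.0, -0.0]
contact_force: [-2.0, 3.3, 4.2]
width: -0.0
```

The push has fallen to about 4 N at roughly 14.6 mm of stroke. I'll go a bit further until I feel the hard stop, so the stroke is certain.

Call:
servo_tool([
  {"dr": [0,0,0],"slide": [0,0,0.0005],"claw": 0},
  {"dr": [0,0,0],"slide": [0,0,0.001],"claw": 0},
  {"dr": [0,0,0],"slide": [0,0,0.0015],"claw": 0},
  {"dr": [0,0,0],"slide": [0,0,0.0015],"claw": 0},
])

```text
t: 4.55
eef_pos: [0.4728, -0.2672, 0.16]
ee_rot: [0.523, 0.852, 0.0, 0.0]
contact_force: [-4.6, 5.3, 15.6]
width: -0.0
```

The force rose to about 16 N while the tool hardly sank (0.1600), so the punch is on its hard stop at 15 mm. Next I'll raise the tool straight up and check.

Call:
servo_tool([
  {"dr": [0,0,0],"slide": [0,0,-0.004],"claw": 0},
  {"dr": [0,0,0],"slide": [0,0,-0.01],"claw": 0},
  {"dr": [0,0,0],"slide": [0,0,-0.018],"claw": 0},
  {"dr": [0,0,0],"slide": [0,0,-0.03],"claw": 0},
  {"dr": [0,0,0],"slide": [0,0,-0.05],"claw": 0},
  {"dr": [0,0,0],"slide": [0,0,-0.075],"claw": 0},
  {"dr": [0,0,0],"slide": [0,0,-0.095],"claw": 0},
  {"dr": [0,0,0],"slide": [-0.02,-0.027,-0.1],"claw": 0},
  {"dr": [0,0,0],"slide": [-0.04,-0.054,-0.1],"claw": 0},
  {"dr": [0,0,0],"slide": [-0.055,-0.072,-0.1],"claw": 0},
  {"dr": [0,0,0],"slide": [-0.06,-0.08,-0.1],"claw": 0},
  {"dr": [0,0,0],"slide": [-0.06,-0.08,-0.1],"claw": 0},
])

```text
t: 5.75
eef_pos: [0.4278, -0.3578, 0.2586]
ee_rot: [0.524, 0.851, -0.0, -0.0]
contact_force: [-0.2, 0.0, -0.3]
width: -0.002
```

```bash
python3 - <<'E'
from h import *
d=snap('wrist','w3'); a=snap('side','side3'); a0=load('side0'); w=load('w1')
s=status.get_state(); print(s['t'],s['eef_pos'],s['contact_force'])
f=lambda im,y,x,n:cv2.resize(im[y:y+n,x:x+n],(260,260),interpolation=cv2.INTER_CUBIC)
im=np.vstack([np.hstack([f(a0['img'],155,335,70),f(a0['img'],190,260,105),f(w['img'],170,300,140)]),np.hstack([f(a['img'],155,335,70),f(a['img'],190,260,105),f(d['img'],170,300,140)])])
cv2.imwrite('pics/crop4.png',np.clip(im[:,:,::-1]*1.6,0,255).astype(np.uint8))
E
```

```text
5.85 [ 0.42852388 -0.35668017  0.25870124] [-1.184403    0.21729649 -0.32351411]
```

View pics/crop4.png

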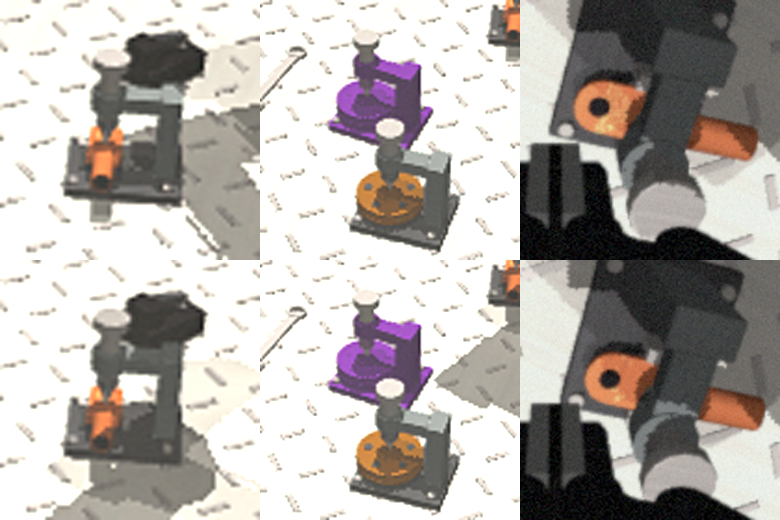

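The before and after crops match. The lug punch cap is back at its rest height (same pixels in the side view), the pulley punch is unchanged, and the tool is clear with about 0 N on it. Handing in.

```bash
python3 -c "
from h import *
print(order.job_done())"
```

```text
the job is handed in; nothing more can be done
None
```

I pressed the punch over the copper lug straight down with shut fingers until it tripped. I then let it rise, backed away and handed the job in at about 6 s; no verdict is reported.

- **Trip:** the push was about 11.5 N roughly 3 mm in and fell to about 4 N at roughly 14.6 mm. It then rose to about 16 N with the tool at 15 mm below first contact, which I took as the hard stop. The stroke comes from tool height and force; I could not read the joint itself.
- **After backing off:** the side view showed the lug cap back at its starting pixels and the pulley punch unchanged. The tool was about 8 cm above cap height and 10 cm to the side, with about 1 N of sensor noise on it.
- **Left alone:** no move went near the pulley punch, the purple stand or the test box.
- **Disagreement:** my first side-view reading of the cap centre was about 7 mm off the top view. The wrist camera agreed with the top view to about 1 mm, so I used that.

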